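# Close the tubs and the bottle under the sink

### The arm

A 7-joint arm with a two-finger parallel gripper is mounted at the origin on the work surface. World frame = base frame: x ahead of the robot, y to its left, z up, the work surface at z = 0. Lengths are in mm, angles in rad, forces in N, time in s.
With the tool pointing down it reaches from about 400 to 875 mm from the base axis. Payload 4.4 kg.
Tool frame: the origin (TCP) lies midway between the tips of the shut fingers; the grasp point (between the pads) lies 19 mm behind it; z points along the fingers, y is the line along which they close (so a half turn about z gives the same grasp; the last joint's range is limited). The gripper opens to 85 mm and grips with 20 to 120 N. Pads are 22 mm wide; open, the fingers measure 114 mm over their backs; the gripper's body (76 mm by 85 mm) begins 54 mm behind the grasp point. The pads swing forward as they close: fully open they stand 13 mm farther back than shut.
Start: joints at [-1.399, 0.628, 0.038, 1.517, -0.027, 0.996, -0.02], TCP at [153.091, 631.729, 206.613] pointing down, gripper open.
Joint ranges: [-3.06, 3.06], [-0.37, 2.12], [-1.25, 1.32], [0.18, 2.47], [-1.1, 4.24], [0.23, 1.98], [-2.94, 2.94]. Speed limits (rad/s): [2.57, 2.57, 3.14, 3.14, 3.14, 3.14, 3.14].

### API

Orientations are given as [roll, pitch, yaw] about the fixed x, y, z axes, in that order (R = Rz(yaw) Ry(pitch) Rx(roll)).
In Python, from cell import ctrl gives the robot as it stands.
- The arm moves only by the shell command python3 -m crank 'ROWS' [OPENING]. ROWS is JSON, a list that holds one entry, the list of rows, each a list of 4 numbers: the shift along the tool's x, y, z normalised to -1 to 1, where 1 is 2.5 cm, then the turn about the tool's z normalised to -1 to 1, where 1 is 0.08 rad. In form: [[[dx, dy, dz, turn], ...]]. A call has 1 to 12 rows; each row shifts and turns the commanded pose from where the row before left it, along the tool's axes as they then stand; what a row does not reach is not made up. A row lasts 1/12 s, in which the tool goes at most 41.7 mm and 7.16 degrees, less where a joint would pass 70% of its speed; a pose out of reach is approached as far as the arm can. A call with a number of a shift or a turn outside -1 to 1 is refused whole. A call with a gripper value outside its range is refused whole. OPENING is the closure, from -1 (fully open) to 1 (shut), set as the call begins (- or left out, the last holds). The fingers move at their own pace and stop on an object; the grip force is fixed at half the most. Time passes only in rows, so rows that do not move let the fingers close. It gives the time, the measured TCP pose, the force, the opening and the grip force at its end, in the units of the state.
- ctrl.read_state(): the state, without advancing time (a new reading comes with each control period).
- ctrl.get_image(name): name is "scene" or "top" or "wrist"; returns a dict with "img" (384x512x3 uint8, red, green, blue), "intrinsics" (3x3 intrinsics, pixels), "dist" ([k1, k2, p1, p2, k3] as OpenCV has them; the pictures are not rectified), "extrinsics" (4x4, takes a point from camera to world coordinates). Camera axes: x right, y up, looking along -z (the intrinsics and any distortion apply to the point x, -y, -z); pixel columns grow to the right and rows downward; lengths in mm; the calibration is good to about 2 mm. A picture is of the moment at which its call begins. There is no depth.
- ctrl.finish_job(): hands the job in; it is judged then, once.
Trained networks look in the newest picture that a camera, given by its name, has taken for a name from the list of things; names that differ only in an ending like _2 or _b are one class to them, and where a whole thing is asked for, a point or a joint stands for the part that bears it (a point fixed in the world has none). Each returns a list of dicts, best first, with "confidence" (0 to 1); they miss things now and then, are a little off and sometimes report something else, mostly with a low value. They report only what shows in the picture. A call takes as long as a camera call. They do not tell look-alikes from the thing itself.
- ctrl.find_in(camera, target): "position" ([row, column] in pixels, amid what is visible of it).
- ctrl.trace(camera, target): "mask" (384x512 bool, what is visible of it) and "position" ([row, column] in pixels, amid what is visible of it).
- ctrl.place_of(camera, target): "position" ([row, column] in pixels: a listed point, or the origin of a listed thing).
The state is a dict: "clock": time; "qpos": joint angles; "qd": joint speeds; "tau": joint torques, N m; "eef_pos": TCP position; "tool_rot": TCP orientation; "force": force on the tool from outside, world axes, zero at the start; "torque": the same for the moment, N m; "width": finger opening in mm; "gripper_force": force on a finger pad.
Only numpy, scipy, OpenCV 4.12 (cv2) and the standard library are available. Lean on these libraries where they do the work, as an engineer would, in place of code of your own. Each camera call takes 0.05 s, during which the arm holds its last target. There are 200 camera calls.

### The job

Close the three open containers: put the lid that fits on the round tub and the lid that fits on the oblong tub, each pushed down flat on its rim, and press the bottle's flip cap fully shut, with all three left standing upright. The small round lid fits neither tub: leave it where it is, and leave the brush, strainer and pail in place too.

Things in the scene. Friction and masses are not known exactly. Their poses are not given: they have to be found in the camera images.
- round_tub: (In mm) Open round white plastic tub, loose, 104 outside diameter, 90 high, wall 4 (mouth 96). Origin: centre of its underside, z up.
- oblong_tub: (In mm) Open rectangular white plastic tub, loose, 90 (x) by 130 (y) outside, 80 high, wall 4 (mouth 82 by 122). Origin: centre of its underside, z up.
- round_lid: (In mm) Lid of the round tub, white plastic, lying plug down: round plate 108 diameter, 6 thick, over a tapered plug 12 deep, 91 diameter at the plate and 81 at the bottom. On top a grip bar 16 (x) by 50 (y), 30 high, its top 48 above the origin. Origin: centre of the plug's underside, z up. Seated, the origin is 78 above the round tub's origin.
- oblong_lid: (In mm) Lid of the oblong tub, white plastic, lying plug down: plate 94 (x) by 134 (y), 6 thick, over a stepped plug 12 deep, 77 by 117 at the plate and 70 by 110 at the bottom. On top a grip bar 16 (x) by 50 (y), 30 high, its top 48 above the origin. Origin: centre of the plug's underside, z up. Seated, either way round, the origin is 68 above the oblong tub's origin.
- spare_lid: (In mm) Small spare lid, white plastic, lying plug down: round plate 80 diameter, fits neither tub; to be left. On top a grip bar 16 (x) by 50 (y), 30 high, its top 48 above the origin. Origin: centre of the plug's underside, z up.
- bottle: (In mm) Squat purple plastic bottle, full (about 0.85 kg), loose: 90 diameter up to 90 high, then narrowing to a neck 64 in diameter whose top is 120 high. Its white flip cap is hinged at its +x side. Origin: centre of its underside, z up.
- cap (a joint): (In mm) Stiff hinge of the bottle's flip cap, a disc 64 in diameter and 10 thick: 0 = shut (its top then 132 above the bottle's origin), about 1.57 = standing upright, 2.1 = fully open, leaning away to the bottle's +x; it stays where it is left. Starts open between 1.3 and 1.9. Shut, the disc is centred on the bottle's axis; its free edge is 66 from the hinge.
- cap_hinge (a point): (In mm) Hinge axis of the cap, 34 from the bottle's axis along the bottle's +x, 121 above the bottle's origin; the hinge line runs along the bottle's y.
- cap_middle (a point): (In mm) Centre of the cap's outer face (the face that is on top when shut), 34 from the hinge.
- brush: (In mm) Bystander: wooden-backed floor brush lying bristles down, 55 by 190, 52 high. Origin: centre of its underside.
- strainer: (In mm) Bystander: grey silicone sink strainer, 92 diameter, 22 high. Origin: centre of its underside.
- pail: (In mm) Bystander: small galvanised steel pail, 150 diameter at the rim, 130 high, wire bail to 155. Origin: centre of its underside.
There are look-alikes about, which are no part of the job. There is more than one size of the bottle; the job needs the largest.

How it is judged:
By the outcome, as a careful person would: the job done as asked, in the order asked, and still so for the second after the job is handed in, with the robot touching nothing.
It also fails if it takes over 67 s, if anything falls off the work surface, if the arm or the gripper's body presses on something with over 40 N, if the wrist force passes 120 N, or if a joint passes its speed limit or range.

## Working session

There is one attempt and no reset: what is moved stays moved. The work goes in short steps, Python scripts to look and compute and a shell command to move; the robot and the scene stay as the last step left them, time stands still between calls to the robot, and variables do not carry over. Pictures are saved under pics/ and viewed, at most 10 in all, crops included, and the job is handed in when it is done.

```bash
ls; mkdir -p pics
cat > h.py <<'E'
import numpy as np, cv2
from cell import ctrl
from scipy.spatial.transform import Rotation as R
def ray(im,rc):
    p=cv2.undistortPoints(np.array([[[rc[1],rc[0]]]],float),np.array(im["intrinsics"],float),np.array(im["dist"],float))[0,0]
    E=np.array(im["extrinsics"]); d=E[:3,:3]@np.array([p[0],-p[1],-1]); return E[:3,3],d/np.linalg.norm(d)
def at_z(im,rc,z):
    o,d=ray(im,rc); return o+d*(z-o[2])/d[2]
def proj(im,P):
    E=np.array(im["extrinsics"]); c=E[:3,:3].T@(np.array(P,float)-E[:3,3]); c=c*[1,-1,-1]
    q=cv2.projectPoints(c.reshape(1,1,3),np.zeros(3),np.zeros(3),np.array(im["intrinsics"],float),np.array(im["dist"],float))[0].ravel(); return q[::-1]
def tri(rays):
    A=0;b=0
    for o,d in rays:
        M=np.eye(3)-np.outer(d,d);A=A+M;b=b+M@o
    x=np.linalg.solve(A,b); return x,max(np.linalg.norm((np.eye(3)-np.outer(d,d))@(x-o)) for o,d in rays)
def save(im,n,crop=None,s=1):
    a=im["img"][:,:,::-1]
    if crop: a=a[crop[0]:crop[1],crop[2]:crop[3]]
    cv2.imwrite("pics/"+n,cv2.resize(a,None,fx=s,fy=s,interpolation=cv2.INTER_CUBIC))
E
cat > a.py <<'E'
from h import *
ims={c:ctrl.get_image(c) for c in ("scene","top")}
S=np.hstack([ims[c]["img"] for c in ims])[:,:,::-1]
save(ims["scene"],"scene1.png",s=1.5);save(ims["top"],"top1.png",s=1.5)
for n in "round_tub oblong_tub round_lid oblong_lid spare_lid bottle cap_hinge cap_middle brush strainer pail".split():
    for c in ims:
        print(n,c,[(np.round(r["position"],1).tolist(),round(r["confidence"],2),np.round(at_z(ims[c],r["position"],121 if n=="cap_hinge" else 0)[:2]).tolist()) for r in ctrl.place_of(c,n)])
st=ctrl.read_state();print(st["clock"],st["eef_pos"],st["tool_rot"],st["force"])
E
python3 a.py
```

```text
pics
round_tub scene [([174.1, 221.5], 0.89, [476.0, -209.0])]
round_tub top [([237.6, 298.6], 0.98, [464.0, -209.0]), ([198.7, 316.2], 0.48, [633.0, -285.0])]
oblong_tub scene [([186.4, 290.8], 0.79, [462.0, 46.0]), ([174.4, 341.8], 0.36, [354.0, 210.0])]
oblong_tub top [([238.2, 240.0], 0.58, [458.0, 39.0]), ([200.6, 317.9], 0.19, [625.0, -292.0])]
round_lid scene [([241.7, 337.1], 0.59, [642.0, 241.0])]
round_lid top [([194.7, 195.9], 0.61, [642.0, 233.0])]
oblong_lid scene [([201.4, 183.0], 0.68, [631.0, -291.0])]
oblong_lid top [([200.3, 316.4], 0.78, [626.0, -286.0]), ([163.1, 226.8], 0.64, [783.0, 103.0])]
spare_lid scene [([221.4, 264.9], 0.81, [631.0, 1.0])]
spare_lid top [([193.1, 195.4], 0.7, [648.0, 235.0]), ([199.0, 248.3], 0.55, [627.0, 7.0])]
bottle scene [([192.3, 344.2], 0.87, [436.0, 231.0]), ([226.5, 386.6], 0.8, [540.0, 385.0]), ([199.1, 382.4], 0.66, [429.0, 362.0])]
bottle top [([237.8, 194.3], 0.68, [456.0, 233.0]), ([218.7, 158.6], 0.66, [535.0, 390.0]), ([245.1, 164.0], 0.48, [422.0, 361.0]), ([160.3, 226.3], 0.4, [796.0, 106.0])]
cap_hinge scene [([172.9, 34
[... 345 characters left out ...]
79.1, 388.8], 0.45, [329.0, 375.0])]
cap_middle top [([245.9, 159.8], 0.64, [418.0, 379.0]), ([213.2, 155.7], 0.61, [558.0, 403.0]), ([201.6, 318.2], 0.55, [620.0, -294.0]), ([226.7, 194.0], 0.4, [503.0, 236.0])]
brush scene [([275.2, 280.5], 0.7, [803.0, 100.0])]
brush top [([161.5, 228.5], 0.58, [790.0, 96.0])]
strainer scene [([230.2, 438.9], 0.7, [507.0, 549.0])]
strainer top [([220.8, 123.1], 0.71, [522.0, 544.0])]
pail scene [([163.5, 132.6], 0.63, [519.0, -549.0])]
pail top [([223.9, 378.5], 0.67, [528.0, -555.0]), ([241.2, 195.3], 0.61, [441.0, 228.0])]
1.2 [153.08755309 631.73070346 206.59610055] [-3.14158318e+00 -1.52988401e-05  2.90381932e+00] [ 0.04744124 -0.47855759  0.58877512]
```

View pictures.

View pics/scene1.png

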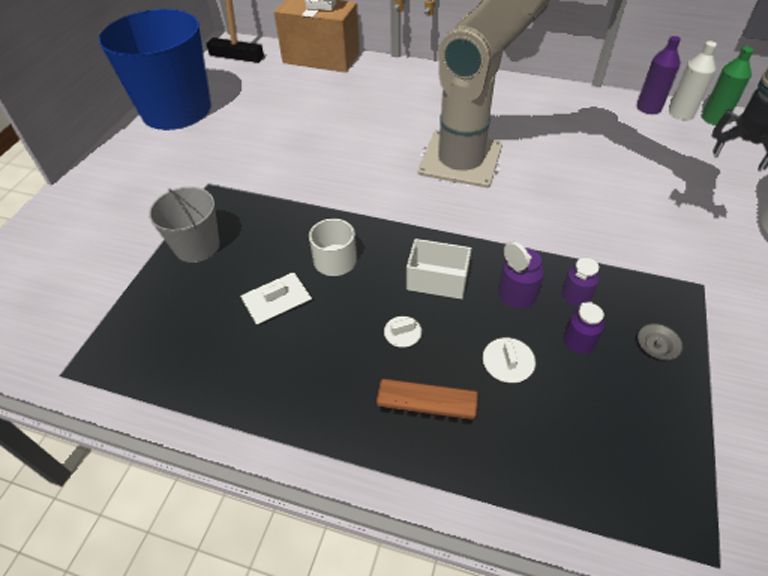

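View pics/top1.png

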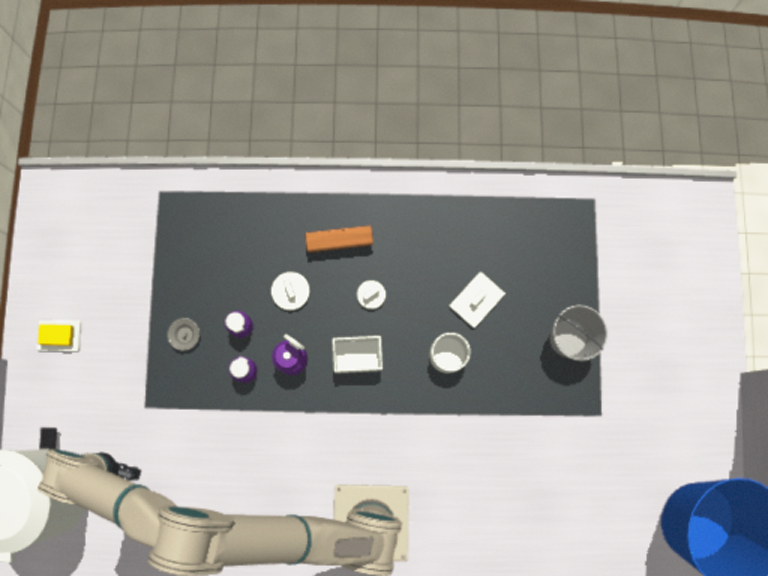

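Scene (pixels at 1.5x, scene view): round tub (333,247), oblong tub (438,268), round lid (509,360), spare lid (403,331), oblong lid (276,297). The big open bottle is at (520,275), with two smaller shut bottles at (580,280) and (585,327). The brush is at (427,400), the strainer at (660,342) and the pail at (185,225).

Could be mistaken for the round lid: the spare lid (top view 371,295) against the wide lid (top view 290,291); I choose the wide one. Could be mistaken for the bottle: top view (290,355), (238,324) and (242,370); I choose the first, the largest, with its cap open.

I'll move over the round lid and check it with the wrist camera.

```bash
python3 -m crank '[[[0,0,-0.5,-1],[0,0,-0.5,-1],[0,0,-0.5,-1],[-0.4,-0.5,-0.2,-1],[-0.4,-0.5,0,-1],[-0.4,-0.5,0,-1],[-0.69,-0.91,0,0],[-0.69,-0.91,0,0],[-0.69,-0.91,0,0],[-0.69,-0.91,0,0],[-0.69,-0.91,0,0],[-0.69,-0.91,0,0]]]' -1 
python3 -m crank '[[[-0.69,-0.91,0,0],[-0.69,-0.91,0,0],[-0.69,-0.91,0,0],[-0.69,-0.91,0,0],[-0.69,-0.91,0,0],[-0.69,-0.91,0,0],[-0.69,-0.91,0,0],[-0.69,-0.91,0,0],[-0.69,-0.91,0,0],[-0.69,-0.91,0,0],[-0.69,-0.91,0,0],[0,0,0,0]]]'
cat > w.py <<'E'
from h import *
import sys
n=sys.argv[1]; im=ctrl.get_image("wrist"); save(im,n+".png")
np.save("pics/"+n+".npy",im,allow_pickle=True)
for t in sys.argv[2:]:
    for r in ctrl.place_of("wrist",t): print(t,np.round(r["position"],1),round(r["confidence"],2),[np.round(at_z(im,r["position"],z)[:2],1).tolist() for z in (0,18,48)])
E=np.array(im["extrinsics"]);print(np.round(E,3))
st=ctrl.read_state();print(st["clock"],st["eef_pos"],st["tool_rot"],st["force"])
E
python3 w.py w1 round_lid spare_lid
```

```text
clock: 2.2
eef_pos: [320.2, 488.2, 249.3]
tool_rot: [3.141, 0.0, -2.899]
force: [-0.1, -0.1, -0.7]
width: 85.6
gripper_force: 0.0
clock: 3.2
eef_pos: [569.1, 284.8, 248.9]
tool_rot: [-3.136, 0.003, -2.909]
force: [0.3, -0.8, -0.0]
width: 85.4
gripper_force: 0.0
round_lid [192.7 218.7] 0.75 [[639.9, 243.7], [633.5, 244.7], [622.8, 246.3]]
spare_lid [152.3  69.2] 0.95 [[629.6, 12.1], [623.7, 23.1], [613.8, 41.5]]
[[-2.30000e-01 -9.24000e-01 -3.05000e-01  4.92332e+02]
 [ 9.73000e-01 -2.20000e-01 -6.70000e-02  2.66427e+02]
 [-5.00000e-03 -3.12000e-01  9.50000e-01  4.15689e+02]
 [ 0.00000e+00  0.00000e+00  0.00000e+00  1.00000e+00]]
3.35 [563.09561816 291.92960852 248.89637216] [ 3.14091115e+00 -7.40499908e-04 -2.89988523e+00] [-0.025055    0.75757021  0.79705223]
```

View pics/w1.png

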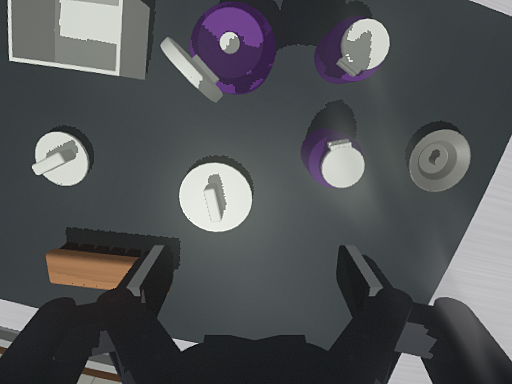

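Wrist view: the round lid is at (215,196), clearly wider than the spare lid at (62,158). The big bottle is at (232,45) with its cap leaning to the lower left, and the smaller shut ones are at (340,165) and (360,45). The choice stands.

Next I'll write a wireframe fit to refine poses.

```bash
cat > fit.py <<'E'
from h import *
from scipy.optimize import differential_evolution
def projN(im,P):
    E=np.array(im["extrinsics"]); c=(P-E[:3,3])@E[:3,:3]*[1,-1,-1]
    return cv2.projectPoints(c.reshape(-1,1,3),np.zeros(3),np.zeros(3),np.array(im["intrinsics"],float),np.array(im["dist"],float))[0].reshape(-1,2)
def seg(a,b,n=25): t=np.linspace(0,1,n)[:,None]; return np.array(a)*(1-t)+np.array(b)*t
def rect(w,h,z): 
    c=[(-w/2,-h/2,z),(w/2,-h/2,z),(w/2,h/2,z),(-w/2,h/2,z)]; return np.vstack([seg(c[i],c[(i+1)%4]) for i in range(4)])
def circ(r,z,n=100): t=np.linspace(0,2*np.pi,n); return np.c_[r*np.cos(t),r*np.sin(t),0*t+z]
BAR=[rect(16,50,48)]
M={"round_lid":BAR+[circ(54,18)],"oblong_lid":BAR+[rect(94,134,18)],"spare_lid":BAR+[circ(40,18)],
 "round_tub":[circ(52,90),circ(48,90)],"oblong_tub":[rect(90,130,80),rect(82,122,80)]}
def place(ps,p): 
    c,s=np.cos(p[2]),np.sin(p[2]); P=np.vstack(ps) if isinstance(ps,list) else ps
    return np.c_[c*P[:,0]-s*P[:,1]+p[0],s*P[:,0]+c*P[:,1]+p[1],P[:,2]+(p[3] if len(p)>3 else 0)]
def gm(im):
    g=cv2.GaussianBlur(im["img"],(0,0),1.0).astype(np.float32)
    m=np.sqrt(sum(cv2.Sobel(g,cv2.CV_32F,*d)**2 for d in((1,0),(0,1))).max(2)); return np.minimum(m,150)
def fit(ims,name,x,y,yr=(-np.pi/2,np.pi/2),d=20,zd=0.01):
    gs=[gm(i) for i in ims]
    def cost(p):
        v=0
        for im,g in zip(ims,gs):
            for poly in M[name]:
                q=projN(im,place(poly,p)).astype(np.float32)
                v-=cv2.remap(g,q[None,:,0],q[None,:,1],cv2.INTER_LINEAR).mean()
        return v
    r=differential_evolution(cost,[(x-d,x+d),(y-d,y+d),yr,(-zd,zd)],seed=1,popsize=14,maxiter=60,tol=1e-4,polish=False)
    return r.x,r.fun
def overlay(im,name,p,fn,half=90,s=3):
    a=im["img"][:,:,::-1].copy(); q=projN(im,place(M[name],p)); c=q.mean(0).astype(int)
    x0,y0=max(c[0]-half,0),max(c[1]-half,0); a=a[y0:y0+2*half,x0:x0+2*half]; a=cv2.resize(a,None,fx=s,fy=s,interpolation=cv2.INTER_CUBIC)
    for u in (q-[x0,y0])*s+s/2: cv2.circle(a,tuple(int(k) for k in u),1,(0,0,255),-1)
    cv2.imwrite("pics/"+fn,a)
def toolshift(st,target):
    r=R.from_euler("xyz",st["tool_rot"]).as_matrix(); return r.T@(np.array(target)-st["eef_pos"])/25
E
python3 - <<'E'
from fit import *
im=np.load("pics/w1.npy",allow_pickle=True).item()
p,f=fit([im],"round_lid",641,240,zd=.01); print(p,f)
overlay(im,"round_lid",p,"o1.png")
T=ctrl.get_image("top");S=ctrl.get_image("scene")
np.save("pics/T.npy",T,allow_pickle=True);np.save("pics/S.npy",S,allow_pickle=True)
for n,x,y in (("round_tub",467,-209),("oblong_tub",459,43),("oblong_lid",627,-288)):
  for I in([T],[S],[T,S]): print(n,fit(I,n,x,y,yr=(-1.8,1.8)))
st=ctrl.read_state(); print(st["clock"],st["eef_pos"],st["tool_rot"],toolshift(st,[p[0],p[1],100]))
E
```

```text
[ 6.43579629e+02  2.40796908e+02 -1.17801228e+00  5.15720081e-03] -237.801025390625
round_tub (array([ 4.74330531e+02, -2.06829629e+02,  2.89060166e-01, -4.47503244e-04]), np.float64(-258.8650817871094))
round_tub (array([ 4.67612338e+02, -2.02225157e+02,  1.78492116e+00,  8.27930981e-03]), np.float64(-263.9405517578125))
round_tub (array([ 4.68712410e+02, -2.01330786e+02,  1.73075282e+00, -5.00174358e-03]), np.float64(-513.5116577148438))
oblong_tub (array([4.65408960e+02, 4.37331996e+01, 6.81142064e-02, 8.78135950e-03]), np.float64(-268.0433349609375))
oblong_tub (array([ 4.61341937e+02,  4.91488700e+01,  5.01105317e-02, -2.56818802e-03]), np.float64(-266.2984924316406))
oblong_tub (array([4.62080939e+02, 4.92707330e+01, 5.73899714e-02, 9.40986167e-03]), np.float64(-524.7999267578125))
oblong_lid (array([ 6.20132298e+02, -2.91510046e+02,  8.37356970e-01, -8.55252161e-03]), np.float64(-224.12142944335938))
oblong_lid (array([ 6.30506192e+02, -2.82127213e+02,  8.47617591e-01, -4.34148832e-03]), np.float64(-249.45973205566406))
oblong_lid (array([ 6.21362019e+02, -2.89947915e+02,  8.40540449e-01,  6.23649438e-03]), np.float64(-462.7178955078125))
3.45 [562.26793028 293.22963374 249.10137804] [ 3.14046754e+00 -6.05838382e-04 -2.89731833e+00] [-2.65228605 -2.82836973  5.9592709 ]
```

View pics/o1.png

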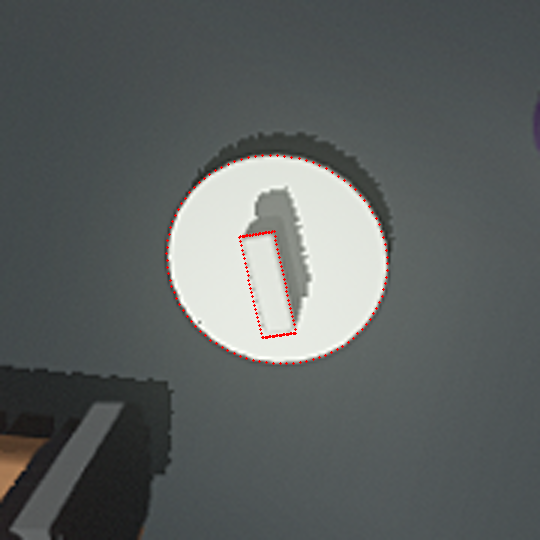

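```bash
python3 -m crank '[[[0,0,0.5,-0.93],[0,0,0.5,-0.93],[-0.55,-0.795,0.9,0],[-0.55,-0.795,0.9,0],[-0.55,-0.795,0.9,0],[-0.55,-0.795,0.9,0],[0,0,0.9,0],[0,0,0,0]]]'
cat > f.py <<'E'
from fit import *
import sys
n,name,x,y,d,tz,zd=sys.argv[1],sys.argv[2],*map(float,sys.argv[3:8])
im=ctrl.get_image("wrist"); np.save("pics/"+n+".npy",im,allow_pickle=True)
p,f=fit([im],name,x,y,yr=(-1.8,1.8),d=d,zd=max(zd,.01)); print(name,p,f); overlay(im,name,p,n+"o.png",s=2)
if len(sys.argv)>8:
    im0=np.load("pics/"+sys.argv[8]+".npy",allow_pickle=True).item(); print("joint",fit([im0,im],name,x,y,yr=(-1.8,1.8),d=d,zd=15))
st=ctrl.read_state(); print(st["clock"],np.round(st["eef_pos"],1),np.round(st["tool_rot"],3),"shift",np.round(toolshift(st,[p[0],p[1],tz]),2),"yaw err",(p[2]+np.pi/2-st["tool_rot"][2]+np.pi/2)%np.pi-np.pi/2)
E
python3 f.py w2 round_lid 643 241 10 26 0 w1
```

```text
clock: 4.12
eef_pos: [641.6, 237.5, 106.5]
tool_rot: [-3.141, -0.009, -2.751]
force: [-2.1, 0.6, -1.4]
width: 85.0
gripper_force: 0.0
round_lid [ 6.43880268e+02  2.40631742e+02 -1.14680269e+00 -6.64570314e-03] -230.59622192382812
joint (array([644.84592018, 240.93099408,  -1.14947505,  -3.39677072]), np.float64(-471.87432861328125))
4.1667 [641.8 239.6 109.1] [ 3.14  -0.006 -2.749] shift [-0.11  0.    3.32] yaw err 0.03184081311586784
```

```bash
python3 -m crank '[[[-0.1,0.02,0.8,-0.4],[0,0,0.9,0],[0,0,0.8,0],[0,0,0.5,0],[0,0,0.3,0],[0,0,0,0]]]' -1
python3 -m crank '[[[0,0,0,0],[0,0,0,0],[0,0,0,0],[0,0,0,0],[0,0,0,0],[0,0,0,0]]]' 1
```

```text
clock: 4.67
eef_pos: [645.6, 241.7, 28.7]
tool_rot: [3.141, -0.001, -2.717]
force: [0.2, 0.1, -0.9]
width: 85.3
gripper_force: 0.0
clock: 5.17
eef_pos: [647.0, 240.6, 29.5]
tool_rot: [-3.142, 0.001, -2.719]
force: [-0.3, 0.1, -0.2]
width: 12.5
gripper_force: 0.0
```

```bash
python3 -m crank '[[[0,0,0,0],[0,0,0,0],[0,0,0,0]]]'
python3 - <<'E'
from h import *
im=ctrl.get_image("wrist"); save(im,"w3.png")
E
```

```text
clock: 5.42
eef_pos: [646.7, 240.6, 29.1]
tool_rot: [3.142, -0.0, -2.719]
force: [0.3, -0.4, 0.5]
width: -0.2
gripper_force: 0.0
```

View pics/w3.png

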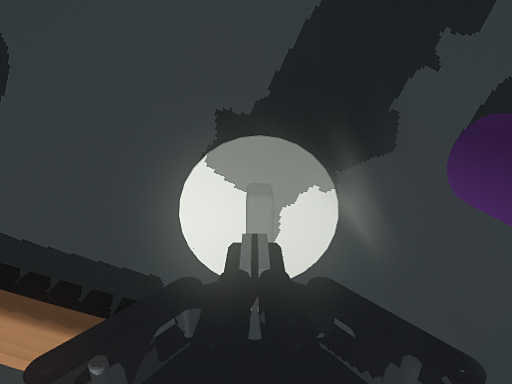

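Run:
```python
from fit import *
im=ctrl.get_image("wrist");np.save("pics/w4.npy",im,allow_pickle=True)
st=ctrl.read_state(); print("tcp px (row,col)",proj(im,st["eef_pos"]),st["eef_pos"], "bar ctr",proj(im,[644,241,48]),"tilt",np.round(np.array(im["extrinsics"]),3))
for n in("w1","w2"):
    i=np.load(f"pics/{n}.npy",allow_pickle=True).item(); print(n,np.round(np.array(i["extrinsics"]),3))
print(fit([im],"round_lid",630,240,d=50,yr=(-1.8,1.8)))
T=ctrl.get_image("top");S=ctrl.get_image("scene")
for c,I in(("top",T),("scene",S)):
  print([(r["position"],at_z(I,r["position"],0),r["confidence"]) for r in ctrl.place_of(c,"round_lid")], "tcp proj",proj(I,st["eef_pos"]))
cv2.imwrite("pics/c5.png",np.hstack([cv2.resize(T["img"][150:250,150:260,::-1],None,fx=3.5,fy=3.5),cv2.resize(S["img"][180:280,280:390,::-1],None,fx=3.5,fy=3.5)]))
```

```text
tcp px (row,col) [228.03411676 256.00771754] [646.68976019 240.59044852  29.03628491] bar ctr [238.61087741 258.80013385] tilt [[-4.10000e-01 -8.67000e-01 -2.82000e-01  5.75447e+02]
 [ 9.12000e-01 -3.90000e-01 -1.27000e-01  2.07287e+02]
 [ 0.00000e+00 -3.09000e-01  9.51000e-01  1.96064e+02]
 [ 0.00000e+00  0.00000e+00  0.00000e+00  1.00000e+00]]
w1 [[-2.30000e-01 -9.24000e-01 -3.05000e-01  4.92332e+02]
 [ 9.73000e-01 -2.20000e-01 -6.70000e-02  2.66427e+02]
 [-5.00000e-03 -3.12000e-01  9.50000e-01  4.15689e+02]
 [ 0.00000e+00  0.00000e+00  0.00000e+00  1.00000e+00]]
w2 [[-3.80000e-01 -8.82000e-01 -2.78000e-01  5.70646e+02]
 [ 9.25000e-01 -3.62000e-01 -1.14000e-01  2.07162e+02]
 [-0.00000e+00 -3.01000e-01  9.54000e-01  2.74232e+02]
 [ 0.00000e+00  0.00000e+00  0.00000e+00  1.00000e+00]]
(array([ 6.43342593e+02,  2.40719753e+02, -1.17085769e+00, -8.76772611e-03]), np.float64(-169.94479370117188))
[([190.1, 193.3], array([661.46031761, 244.6785968 ,   0.        ]), 0.55)] tcp proj [192.29766237 193.34914456]
[] tcp proj [237.97862058 338.2629682 ]
```

View pics/c5.png

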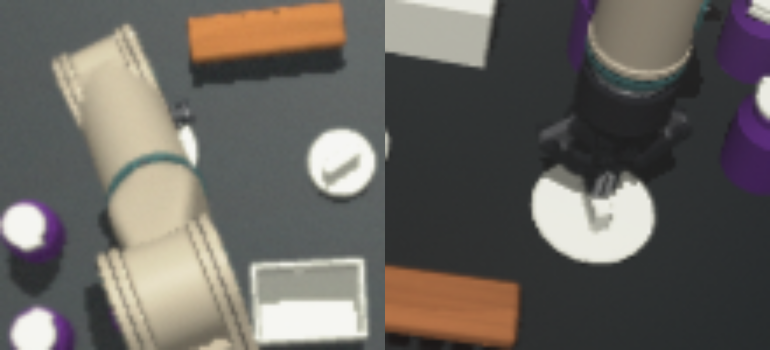

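```bash
python3 - <<'E'
from fit import *
def show(im,pos,rot,offs):
    r=R.from_euler("xyz",rot).as_matrix()
    for o in offs: print(o,np.round(proj(im,pos+r@np.array(o,float)),0))
i=np.load("pics/w1.npy",allow_pickle=True).item()
show(i,np.array([563.1,291.9,248.9]),[3.1409,-.0007,-2.8999],[(x,y,z) for x in(-11,11) for y in(-43,43) for z in(0,-13,-30)])
print()
i=np.load("pics/w4.npy",allow_pickle=True).item()
show(i,np.array([646.7,240.6,29]),[3.1416,0,-2.719],[(x,0,z) for x in(-11,0,11) for z in(0,-15,-30)])
p=[643.5,240.8,-1.15]; print(projN(i,place(np.array([[0,-25,48],[0,25,48.],[0,-25,18],[0,25,18]]),p))[:,::-1].round())
S=ctrl.get_image("scene"); print("scene bar",projN(S,place(np.array([[0,-25,48],[0,25,48.]]),p))[:,::-1].round(1),[proj(S,[646.7,240.6,z]).round(1) for z in(29,40,50)])
E
python3 -m crank '[[[0,0,0.1,0],[0,0,0.1,0],[0,0,0,0]]]'
```

```text
(-11, -43, 0) [238. 202.]
(-11, -43, -13) [248. 198.]
(-11, -43, -30) [263. 193.]
(-11, 43, 0) [237. 335.]
(-11, 43, -13) [247. 341.]
(-11, 43, -30) [262. 350.]
(11, -43, 0) [206. 200.]
(11, -43, -13) [214. 196.]
(11, -43, -30) [226. 189.]
(11, 43, 0) [205. 338.]
(11, 43, -13) [213. 344.]
(11, 43, -30) [225. 354.]

(-11, 0, 0) [243. 256.]
(-11, 0, -15) [255. 256.]
(-11, 0, -30) [269. 256.]
(0, 0, 0) [228. 256.]
(0, 0, -15) [239. 256.]
(0, 0, -30) [252. 256.]
(11, 0, 0) [212. 256.]
(11, 0, -15) [222. 256.]
(11, 0, -30) [233. 256.]
[[196. 259.]
 [275. 259.]
 [181. 258.]
 [250. 258.]]
scene bar [[227.  337.4]
 [240.7 341.6]] [array([238. , 338.3]), array([236. , 338.8]), array([234.2, 339.3])]
clock: 6.02
eef_pos: [646.6, 240.6, 23.6]
tool_rot: [3.142, -0.0, -2.719]
force: [0.7, -0.3, 0.5]
width: -0.2
gripper_force: 0.0
```

Run:
```python
from fit import *
im=ctrl.get_image("wrist");np.save("pics/w5.npy",im,allow_pickle=True);S=ctrl.get_image("scene")
st=ctrl.read_state()
p=[643.5,240.8,-1.15,0]
def crop(im,r0,c0,h,w,s,pts):
    a=cv2.resize(im["img"][r0:r0+h,c0:c0+w,::-1],None,fx=s,fy=s,interpolation=cv2.INTER_CUBIC)
    for P,c in pts:
        for u in projN(im,P): cv2.circle(a,tuple(int(k) for k in (u-[c0,r0]+.5)*s),2 if len(P)<5 else 1,c,-1)
    return a
pts=[(place(M["round_lid"],p),(0,0,255)),(st["eef_pos"][None]+np.array([[0,0,k] for k in(0,10,20,30.)]),(0,255,0))]
a=crop(im,120,160,190,200,2,pts); b=crop(S,205,310,63,66,6,pts); b=cv2.resize(b,(400,380))
cv2.imwrite("pics/c6.png",np.hstack([a,b]))
```

```text
(no output)
```

View pics/c6.png

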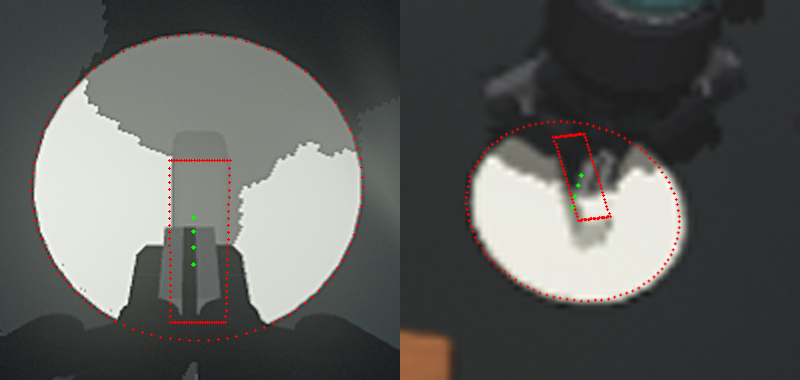

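Left panel: the lid outline matches. The shut fingertips at about (190,228) cover the bar, so they are above it and not around it. Right panel (scene view): the tips at (600,178) also sit above the bar, about 25–30 mm higher than the TCP reading suggests. I'll confirm with a gentle touch.

```bash
python3 -m crank '[[[0,0,0.1,0],[0,0,0,0]]]'; python3 -m crank '[[[0,0,0.1,0],[0,0,0,0]]]'; python3 -m crank '[[[0,0,0.1,0],[0,0,0,0]]]'
```

```text
clock: 6.28
eef_pos: [646.8, 240.7, 23.4]
tool_rot: [-3.142, 0.0, -2.719]
force: [-3.4, -1.2, 11.8]
width: 0.3
gripper_force: 5.8
clock: 6.45
eef_pos: [646.8, 240.7, 23.3]
tool_rot: [-3.141, 0.0, -2.719]
force: [-7.6, -3.8, 24.7]
width: 0.0
gripper_force: 12.7
clock: 6.62
eef_pos: [646.9, 240.7, 23.3]
tool_rot: [-3.141, 0.001, -2.719]
force: [-11.9, -4.7, 39.1]
width: -0.2
gripper_force: 19.6
```

Contact came at a reading of 23.4, where the bar top is 48 high, so the real tips are about 24.6 mm above the reported TCP. I'll allow for that from here on.

```bash
python3 -m crank '[[[0,0,-0.5,0],[0,0,-0.5,0],[0,0,0,0],[0,0,0,0],[0,0,0,0],[0,0,0,0],[0,0,0,0],[0,0,0.5,0],[0,0,0.5,0],[0,0,0.5,0],[0,0,0.2,0],[0,0,0,0]]]' -1
python3 -m crank '[[[0,0,0,0],[0,0,0,0],[0,0,0,0],[0,0,0,0],[0,0,0,0],[0,0,0,0],[0,0,0,0]]]' 1
```

```text
clock: 7.62
eef_pos: [644.7, 239.9, -3.9]
tool_rot: [3.141, -0.005, -2.718]
force: [-0.5, 0.4, -0.5]
width: 85.6
gripper_force: 0.0
clock: 8.2
eef_pos: [647.2, 241.0, -0.1]
tool_rot: [3.141, 0.001, -2.719]
force: [0.1, -0.1, 3.1]
width: 14.9
gripper_force: 60.9
```

```bash
python3 -m crank '[[[0,0,-0.5,0],[0,0,-1,0],[0,0,-1,0],[0,0,-1,0],[0.74,-0.86,-1,0],[0.74,-0.86,-1,0],[0.74,-0.86,-0.5,0],[0.74,-0.86,0,0],[0.74,-0.86,0,0],[0.74,-0.86,0,0],[0.74,-0.86,0,0],[0,0,0,0]]]'
cat > g.py <<'E'
from fit import *
import sys
n,name,x,y,d=sys.argv[1],sys.argv[2],*map(float,sys.argv[3:6])
im=ctrl.get_image("wrist"); np.save("pics/"+n+".npy",im,allow_pickle=True)
print("expected px",proj(im,[x,y,80]))
p,f=fit([im],name,x,y,yr=(-1.8,1.8),d=d); print(name,p,f,"h0"); overlay(im,name,p,n+"o.png",s=2)
T,S=[np.load(f"pics/{k}.npy",allow_pickle=True).item() for k in"TS"]
for k,I in(("w+T+S",[im,T,S]),): print(k,fit(I,name,p[0],p[1],yr=(-1.8,1.8),d=12,zd=15))
st=ctrl.read_state(); print(st["clock"],np.round(st["eef_pos"],1),np.round(st["tool_rot"],3),st["width"],"shift",np.round(toolshift(st,[p[0],p[1],st["eef_pos"][2]]),2))
E
python3 g.py w6 oblong_tub 462 48 20
```

```text
clock: 9.2
eef_pos: [588.3, 41.5, 149.7]
tool_rot: [-3.137, -0.005, -2.727]
force: [-1.0, -1.1, -0.8]
width: 14.6
gripper_force: 60.2
expected px [ 52.52968149 330.82885912]
oblong_tub [4.63679654e+02 4.45764169e+01 8.43667504e-02 5.45729922e-03] -170.56048583984375 h0
w+T+S (array([4.64036210e+02, 4.43479702e+01, 7.98646921e-02, 1.52089172e+00]), np.float64(-688.33154296875))
9.25 [589.5  45.3 149.8] [-3.139e+00 -2.000e-03 -2.725e+00] 14.777157559660699 shift [4.61 2.01 0.  ]
```

```bash
python3 -m crank '[[[0.36,-0.9,0,0],[0.36,-0.9,0,0],[0.36,-0.9,0,0],[0.36,-0.9,0,0],[0.36,-0.9,0,0],[0.36,-0.9,0,0],[0.36,-0.9,0,0],[0.36,-0.9,0,0],[0,0,0,0]]]' 
python3 g.py w7 round_tub 470 -205 20
```

```text
clock: 10.0
eef_pos: [598.7, -150.1, 149.5]
tool_rot: [-3.137, -0.001, -2.725]
force: [0.0, -1.2, -1.3]
width: 15.3
gripper_force: 60.2
expected px [ 12.49995805 258.56827329]
round_tub [ 4.70951929e+02 -2.09086395e+02  3.93877873e-01 -1.63362099e-03] -138.80328369140625 h0
w+T+S (array([ 4.72170046e+02, -2.05757187e+02, -2.47327881e-01,  6.91361862e+00]), np.float64(-628.8309936523438))
10.05 [ 598.7 -146.6  149.4] [-3.14  -0.    -2.723] 15.16193109800396 shift [ 5.69 -0.21  0.  ]
```

```bash
python3 -m crank '[[[0.8,0,-0.4,0],[0.8,0,-0.4,0],[0,0,0,0],[0,0,0,0]]]' 
python3 g.py w8 round_tub 471 -207 15
```

```text
clock: 10.38
eef_pos: [562.4, -158.9, 170.1]
tool_rot: [-3.141, 0.001, -2.718]
force: [0.5, -0.8, -0.2]
width: 14.7
gripper_force: 60.2
expected px [ 67.86654071 248.02846403]
round_tub [ 4.70876069e+02 -2.09134065e+02 -4.90531061e-01 -7.15870708e-03] -227.39938354492188 h0
w+T+S (array([ 470.62201829, -208.95445827,   -1.25172346,   -0.62864045]), np.float64(-719.404296875))
10.4333 [ 563.  -158.3  169.7] [ 3.142e+00  2.000e-03 -2.717e+00] 14.699327350476658 shift [ 4.2  -0.34 -0.01]
```

View pics/w8o.png

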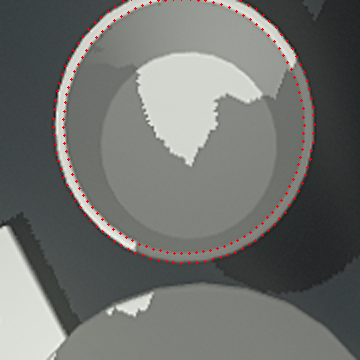

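Fit on the round tub rim is good (rim centre about pixel (185,128) in the crop). Now checking where the held lid sits relative to the TCP.

Run:
```python
from fit import *
im=np.load("pics/w8.npy",allow_pickle=True).item()
M["plate"]=[circ(54,18+169.8)[i:i+1] for i in ()] or [circ(54,187.8)]
g=gm(im)
best=[]
for dz in(-3,0,3):
  def cost(p):
    q=projN(im,place([circ(54,187.8+dz)],[p[0],p[1],0])).astype(np.float32); q=q[q[:,1]<245]
    return -cv2.remap(g,q[None,:,0],q[None,:,1],cv2.INTER_LINEAR).mean()
  r=differential_evolution(cost,[(540,585),(-180,-135)],seed=1); print(dz,r.x,r.fun)
```

```text
-3 [ 560.32437713 -161.18372938] -131.9322967529297
0 [ 560.16587202 -161.37162903] -127.05282592773438
3 [ 559.50860239 -160.72107816] -95.56193542480469
```

```bash
python3 -m crank '[[[0.8,-0.06,0,0],[0.8,-0.06,0,0],[0.8,-0.06,0.3,0],[0.8,-0.06,0.8,0],[0.84,-0.04,0.8,0],[0,0,0.8,0],[0,0,0.2,0],[0,0,0,0]]]'
python3 - <<'E'
from fit import *
s=ctrl.read_state();print(s["clock"],s["eef_pos"],s["force"],"lid",s["eef_pos"][:2]+[-2.5,-2.7])
E
```

```text
clock: 11.1
eef_pos: [473.3, -206.1, 95.3]
tool_rot: [3.139, -0.001, -2.717]
force: [0.2, 0.6, -0.9]
width: 14.7
gripper_force: 60.2
11.1 [ 473.34245843 -206.05531407   95.32023515] [ 0.19018927  0.60252045 -0.87288198] lid [ 470.84245843 -208.75531407]
```

Aligned; lower in small steps.

```bash
python3 -m crank '[[[0,0,0.3,0],[0,0,0.2,0],[0,0,0,0]]]';python3 -m crank '[[[0,0,0.15,0],[0,0,0.15,0],[0,0,0,0]]]'; python3 -m crank '[[[0,0,0.1,0],[0,0,0.1,0],[0,0,0,0]]]'
```

```text
clock: 11.35
eef_pos: [473.6, -207.0, 83.8]
tool_rot: [3.141, 0.0, -2.717]
force: [-0.8, -0.0, -1.2]
width: 15.0
gripper_force: 60.2
clock: 11.6
eef_pos: [473.8, -207.7, 77.7]
tool_rot: [-3.14, 0.001, -2.719]
force: [-0.7, 1.0, 8.6]
width: 15.0
gripper_force: 61.5
clock: 11.85
eef_pos: [473.9, -207.8, 77.6]
tool_rot: [-3.139, 0.002, -2.719]
force: [-12.1, 5.6, 57.2]
width: 14.5
gripper_force: 68.4
```

```bash
python3 -m crank '[[[0,0,-0.2,0],[0,0,0,0],[0,0,0,0],[0,0,0,0],[0,0,0,0],[0,0,-0.2,0],[0,0,-0.8,0],[0,0,-1,0],[0,0,-1,1],[0,0,-1,1],[0,0,0,1],[0,0,0,1]]]' -1
python3 -m crank '[[[0,0,0,1],[0,0,0,1],[0,0,0,1],[0,0,0,1],[0,0,0,1],[0,0,0,1],[0,0,0,1],[0,0,0,1],[0,0,0,1],[0,0,0,1],[0,0,0,0.4],[0,0,0,0]]]'
python3 - <<'E'
from fit import *
s=ctrl.read_state();print(s["clock"],s["qpos"],"shift",toolshift(s,[626,-288,s["eef_pos"][2]]))
E
```

```text
clock: 12.85
eef_pos: [474.0, -208.2, 178.3]
tool_rot: [-3.14, 0.003, -3.043]
force: [-0.1, 0.4, -0.3]
width: 85.0
gripper_force: 0.0
clock: 13.85
eef_pos: [472.8, -207.5, 176.4]
tool_rot: [-3.141, -0.001, 2.412]
force: [-0.1, 0.0, -1.1]
width: 85.6
gripper_force: 0.0
13.85 [ 0.22479737  0.48546139  0.19412138  1.92428742 -0.13302852  0.74475613
  1.33636041] shift [-6.71427066e+00  1.68383709e+00 -4.79538100e-03]
```

```bash
python3 -m crank '[[[-0.9,0.24,0,0],[-0.9,0.24,0,0],[-0.9,0.24,0,0],[-0.9,0.24,0,0],[-0.9,0.24,0,0],[-0.9,0.24,0,0],[-0.9,0.24,0,0],[0,0,0,0],[0,0,0,0]]]'
python3 g.py w9 oblong_lid 626 -288 20
python3 - <<'E'
from fit import *
im=np.load("pics/w9.npy",allow_pickle=True).item()
print("round lid seat check", fit([im],"round_lid",471,-209,d=10,yr=(-1.8,1.8),zd=100))
E
```

```text
clock: 14.6
eef_pos: [618.4, -281.5, 175.6]
tool_rot: [-3.141, -0.001, 2.413]
force: [-1.1, 0.0, -0.5]
width: 85.6
gripper_force: 0.0
expected px [194.35366174 254.31260277]
oblong_lid [ 6.28485015e+02 -2.91389957e+02  8.49106380e-01 -8.04899411e-03] -232.5542449951172 h0
w+T+S (array([ 627.46384385, -291.01177729,    0.84335803,    1.8689217 ]), np.float64(-682.4041748046875))
14.65 [ 617.5 -281.1  175.8] [-3.141e+00 -2.000e-03  2.413e+00] 85.37024604350363 shift [-0.6  -0.02 -0.  ]
round lid seat check (array([ 4.61060967e+02, -2.04988386e+02,  2.06873369e-02, -9.51334759e+01]), np.float64(-106.32710266113281))
```

View pics/w9o.png

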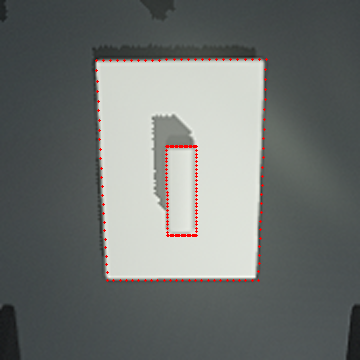

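```bash
python3 -m crank '[[[-0.5,-0.02,0.8,-0.1],[0,0,1,0],[0,0,1,0],[0,0,1,0],[0,0,1,0],[0,0,1,0],[0,0,0.7,0],[0,0,0.4,0],[0,0,0.13,0],[0,0,0,0],[0,0,0,0]]]' -1
python3 -m crank '[[[0,0,0,0],[0,0,0,0],[0,0,0,0],[0,0,0,0],[0,0,0,0],[0,0,0,0],[0,0,0,0]]]' 1
python3 -m crank '[[[0,0,-0.5,0],[0,0,-1,0],[0,0,-1,0],[0,0,-1,0],[0,0,-1,0],[0,0,-1,0],[0,0,-1,0],[0,0,0,0]]]'
python3 - <<'E'
from fit import *
s=ctrl.read_state();print(s["clock"],s["eef_pos"],s["tool_rot"])
E
```

```text
clock: 15.57
eef_pos: [628.0, -290.3, 2.1]
tool_rot: [3.141, 0.002, 2.421]
force: [-0.2, -0.5, 1.0]
width: 85.2
gripper_force: 0.0
clock: 16.15
eef_pos: [627.7, -290.2, 1.3]
tool_rot: [3.141, 0.001, 2.421]
force: [-0.1, 1.0, 3.7]
width: 14.6
gripper_force: 61.0
clock: 16.82
eef_pos: [630.5, -291.7, 170.0]
tool_rot: [3.139, 0.01, 2.42]
force: [1.4, -1.1, -0.1]
width: 15.1
gripper_force: 60.5
16.8167 [ 630.49511203 -291.74464722  170.01384834] [3.13867385 0.0097293  2.42047686]
```

```bash
python3 -m crank '[[[0,0,-0.2,1],[0,0,-0.2,1],[0,0,-0.2,1],[0,0,-0.2,1],[0,0,-0.2,1],[0,0,-0.2,1],[0,0,0,1],[0,0,0,1],[0,0,0,1],[0,0,0,0.6],[0,0,0,0]]]'
python3 -m crank '[[[0.85,-0.55,0,0],[0.85,-0.55,0,0],[0.85,-0.55,0,0],[0.85,-0.55,0,0],[0.85,-0.55,0,0],[0.85,-0.55,0,0],[0.85,-0.55,0,0],[0.85,-0.55,0,0],[0.85,-0.55,0,0],[0.85,-0.55,0,0],[0,0,0,0],[0,0,0,0]]]'
python3 g.py w10 oblong_tub 464 44.5 12
python3 - <<'E'
from fit import *
im=np.load("pics/w10.npy",allow_pickle=True).item(); g=gm(im); s=ctrl.read_state(); e=s["eef_pos"]
def cost(p):
    q=projN(im,place([rect(94,134,18+e[2]-1.3)],p)).astype(np.float32); q=q[(q[:,1]<200)]
    return -cv2.remap(g,q[None,:,0],q[None,:,1],cv2.INTER_LINEAR).mean()
r=differential_evolution(cost,[(e[0]-12,e[0]+12),(e[1]-12,e[1]+12),(-.05,.2)],seed=1); print("lid",r.x,r.fun,e,s["tool_rot"])
E
```

```text
clock: 17.73
eef_pos: [627.0, -289.6, 193.1]
tool_rot: [-3.141, -0.0, 1.652]
force: [-0.8, 0.4, -0.7]
width: 15.0
gripper_force: 60.4
clock: 18.73
eef_pos: [472.4, -88.2, 193.6]
tool_rot: [3.142, -0.001, 1.656]
force: [0.7, -1.0, -0.8]
width: 14.9
gripper_force: 60.4
expected px [ 35.19359684 256.36980959]
oblong_tub [ 4.62652861e+02  4.47753311e+01  7.12773176e-02 -6.52614320e-03] -167.0672607421875 h0
w+T+S (array([4.62877914e+02, 4.49067772e+01, 6.98063943e-02, 1.28869567e+00]), np.float64(-686.5670166015625))
18.7833 [473.3 -89.4 193.8] [3.14  0.    1.654] 14.742377073131607 shift [ 5.38  0.02 -0.  ]
lid [ 4.73932205e+02 -8.96374770e+01  9.24437881e-02] -129.5813446044922 [473.33231012 -89.35342925 193.75845387] [3.14048733e+00 2.25820730e-04 1.65449599e+00]
```

```bash
python3 -m crank '[[[0.9,0,0,0.1],[0.9,0,0,0],[0.9,0,0.3,0],[0.9,0,0.5,0],[0.9,0,0.8,0],[0.89,0.02,0.8,0],[0,0,0.8,0],[0,0,0.8,0],[0,0,0.1,0],[0,0,0,0]]]'
python3 - <<'E'
from fit import *
s=ctrl.read_state();e=s["eef_pos"];print(s["clock"],e,s["tool_rot"],s["force"],"lid",e[:2]+[.6,-.3],"shift", toolshift(s,[463.2-.6,44.7+.3,e[2]]))
E
```

```text
clock: 19.62
eef_pos: [463.4, 43.9, 90.1]
tool_rot: [-3.14, 0.001, 1.643]
force: [-0.2, 0.1, -0.5]
width: 14.5
gripper_force: 60.4
19.6167 [463.41584851  43.89362732  90.07003113] [-3.13977870e+00  7.44603907e-04  1.64343554e+00] [-0.22328439  0.0848781  -0.51355221] lid [464.01584851  43.59362732] shift [ 4.65066109e-02 -2.93360818e-02  1.85853571e-05]
```

```bash
python3 -m crank '[[[0.05,-0.02,0.3,0],[0,0,0.15,0],[0,0,0,0]]]'; python3 -m crank '[[[0,0,0.15,0],[0,0,0.15,0],[0,0,0,0]]]'; python3 -m crank '[[[0,0,0.1,0],[0,0,0.05,0],[0,0,0,0]]]'
```

```text
clock: 19.87
eef_pos: [463.0, 46.0, 79.6]
tool_rot: [3.141, -0.0, 1.644]
force: [0.3, 0.1, -0.3]
width: 14.7
gripper_force: 60.4
clock: 20.12
eef_pos: [462.6, 46.2, 71.8]
tool_rot: [-3.141, -0.0, 1.645]
force: [0.2, -0.4, -0.2]
width: 14.6
gripper_force: 60.4
clock: 20.37
eef_pos: [463.0, 46.2, 69.1]
tool_rot: [3.141, -0.001, 1.644]
force: [-1.3, 0.1, 9.1]
width: 14.7
gripper_force: 61.9
```

```bash
python3 -m crank '[[[0,0,0.15,0],[0,0,0,0]]]'; python3 -m crank '[[[0,0,-0.15,0],[0,0,0,0],[0,0,0,0],[0,0,0,0],[0,0,0,0],[0,0,-0.2,0],[0,0,-0.8,0],[0,0,-1,0],[0,0,-1,0],[0,0,-1,0],[0,0,-1,0],[0,0,0,0]]]' -1
python3 - <<'E'
from fit import *
T=ctrl.get_image("top");S=ctrl.get_image("scene");W=ctrl.get_image("wrist")
for k,I in(("T2",T),("S2",S),("w11",W)): np.save(f"pics/{k}.npy",I,allow_pickle=True)
for n in("cap_hinge","cap_middle","bottle"):
  for c,I in(("top",T),("scene",S),("wrist",W)): print(n,c,[(np.round(r["position"],1).tolist(),round(r["confidence"],2),np.round(at_z(I,r["position"],{"cap_hinge":121,"bottle":0,"cap_middle":150}[n])[:2]).tolist()) for r in ctrl.place_of(c,n)])
s=ctrl.read_state();print(s["clock"],s["eef_pos"],s["qpos"])
E
```

```text
clock: 20.53
eef_pos: [463.0, 46.3, 69.0]
tool_rot: [3.139, -0.003, 1.644]
force: [-10.6, -0.0, 57.5]
width: 14.8
gripper_force: 68.5
clock: 21.53
eef_pos: [465.6, 46.1, 197.2]
tool_rot: [3.134, -0.001, 1.644]
force: [0.1, 0.2, 0.8]
width: 85.1
gripper_force: 0.0
cap_hinge top [([230.2, 192.7], 0.96, [476.0, 227.0]), ([219.8, 159.6], 0.73, [516.0, 362.0]), ([240.3, 159.8], 0.48, [433.0, 358.0])]
cap_hinge scene [([174.7, 343.4], 0.88, [469.0, 214.0]), ([203.3, 389.7], 0.73, [544.0, 365.0]), ([184.2, 385.5], 0.66, [471.0, 346.0])]
cap_hinge wrist []
cap_middle top [([245.2, 156.1], 0.69, [411.0, 366.0]), ([226.7, 193.9], 0.38, [487.0, 219.0])]
cap_middle scene [([207.1, 393.6], 0.74, [580.0, 371.0]), ([179.3, 391.1], 0.65, [474.0, 356.0]), ([171.9, 345.6], 0.54, [483.0, 218.0])]
cap_middle wrist []
bottle top [([245.4, 161.6], 0.66, [421.0, 372.0]), ([218.3, 159.4], 0.5, [536.0, 386.0]), ([221.9, 124.1], 0.15, [518.0, 539.0])]
bottle scene [([226.0, 387.1], 0.84, [537.0, 387.0]), ([193.5, 343.3], 0.81, [442.0, 229.0]), ([196.9, 385.6], 0.72, [416.0, 371.0])]
bottle wrist []
22.1333 [462.57475923  46.07380437 193.00549019] [-0.49026059  0.41971869  0.45842043  2.0389772  -0.27014154  0.74112934
  0.20841471]
```

```bash
python3 -m crank '[[[0,0,-0.3,-1],[0,0,-0.3,-1],[0,0,-0.3,-1],[0,0,-0.3,-1],[0,0,-0.3,-1],[0,0,-0.3,-1],[0,0,-0.3,-1],[0,0,-0.3,-1],[0,0,-0.3,-1],[0,0,0,-1],[0,0,0,-1],[0,0,0,-1]]]'
python3 -m crank '[[[0,0,0,-0.8],[0.27,0.93,0,0],[0.27,0.93,0,0],[0.27,0.93,0,0],[0.27,0.93,0,0],[0.27,0.93,0,0],[0.27,0.93,0,0],[0.27,0.93,0,0],[0,0,0,0],[0,0,0,0]]]' 1
cat > bot.py <<'E'
from fit import *
def bottle(p):
    x,y,yaw,a=p; out=[circ(45,90),circ(32,120)]
    d=[]
    for zz in(132,122):
        c=circ(32,zz)-np.array([34,0,121]); ca,sa=np.cos(a),np.sin(a)
        # angle a: free edge (-x) goes up
        d.append(np.c_[ca*c[:,0]+sa*c[:,2],c[:,1],-sa*c[:,0]+ca*c[:,2]]+np.array([34,0,121]))
    return [place(q,[x,y,yaw]) for q in out+d]
def bfit(ims,x,y,d=15,yr=(-1.2,.4),ar=(1.2,2.1),w=(1,.5,1.5,1)):
    gs=[gm(i) for i in ims]
    def cost(p):
        v=0
        for im,g in zip(ims,gs):
            for q3,ww in zip(bottle(p),w):
                q=projN(im,q3).astype(np.float32); v-=ww*cv2.remap(g,q[None,:,0],q[None,:,1],cv2.INTER_LINEAR).mean()
        return v
    r=differential_evolution(cost,[(x-d,x+d),(y-d,y+d),yr,ar],seed=2,popsize=20,maxiter=80,polish=False); return r.x,r.fun
E
python3 - <<'E'
from bot import *
im=ctrl.get_image("wrist"); np.save("pics/w12.npy",im,allow_pickle=True)
T,S,w1=[np.load(f"pics/{k}.npy",allow_pickle=True).item() for k in("T2","S2","w1")]
for n in("cap_hinge","cap_middle","bottle"): print(n,[(np.round(r["position"],1).tolist(),round(r["confidence"],2)) for r in ctrl.place_of("wrist",n)])
for nm,I in(("w",[im]),("w,w1",[im,w1]),("TS",[T,S]),("all",[im,w1,T,S])):
    p,f=bfit(I,446,231); print(nm,np.round(p,3),f)
a=im["img"][:,:,::-1].copy()
a=cv2.resize(a,None,fx=1.5,fy=1.5)
for q in bottle(p):
    for u in projN(im,q): cv2.circle(a,tuple(int(k*1.5) for k in u),1,(0,0,255),-1)
cv2.imwrite("pics/w12o.png",a)
s=ctrl.read_state();print(s["clock"],s["eef_pos"],s["tool_rot"])
E
```

```text
clock: 23.13
eef_pos: [462.7, 46.1, 260.9]
tool_rot: [3.141, 0.0, 2.608]
force: [0.7, 0.0, -0.3]
width: 85.8
gripper_force: 0.0
clock: 23.97
eef_pos: [494.5, 213.9, 260.3]
tool_rot: [-3.141, -0.001, 2.671]
force: [0.3, -0.8, -0.4]
width: -0.2
gripper_force: 0.0
cap_hinge [([66.1, 341.9], 0.73), ([158.9, 244.6], 0.59), ([125.0, 384.3], 0.56)]
cap_middle [([39.8, 348.9], 0.95), ([177.9, 245.8], 0.93), ([139.8, 401.5], 0.72), ([197.8, 133.0], 0.21)]
bottle [([49.9, 324.4], 0.85), ([123.0, 250.7], 0.82), ([136.9, 368.1], 0.7)]
w [450.085 231.     -0.592   1.556] -383.2911376953125
w,w1 [450.357 231.082  -0.591   1.549] -725.677001953125
TS [451.554 231.541  -0.559   1.529] -1003.9122924804688
all [450.237 231.032  -0.585   1.548] -1717.1966552734375
24.1667 [494.82615849 211.10439865 260.83270716] [-3.14082556e+00  7.78606083e-05  2.66659732e+00]
```

View pics/w12o.png

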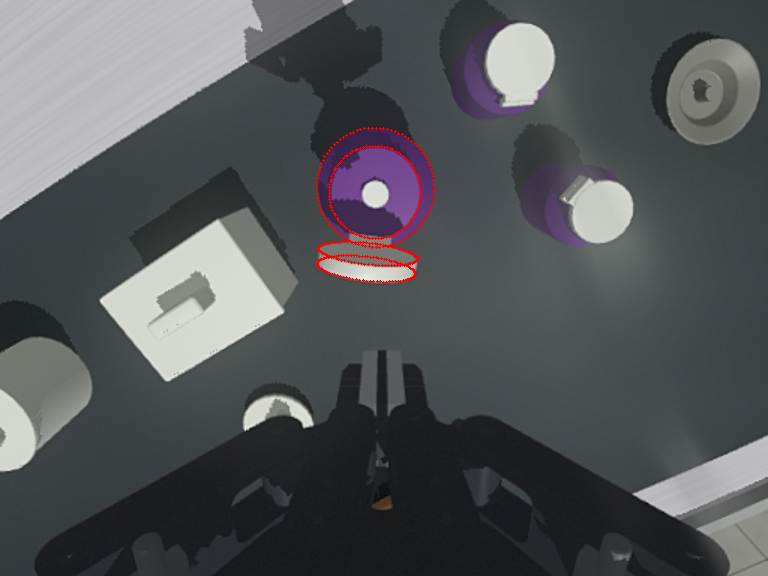

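Fit matches: bottle axis (450,231), yaw −0.585, cap angle about 1.55, cap outline at (367,262) in the picture. Both lids look seated. I'll position the shut fingers behind the cap, push it over the bottle, then press it down.

```bash
python3 -m crank '[[[-0.4,-0.1,0,0.7],[-0.4,-0.1,0,0.7],[-0.5,-0.12,0.6,0],[0,0,1,0],[0,0,1,0],[0,0,1,0],[0,0,0.7,0],[0,0,0.33,0],[0,0,0,0],[0,0,0,0]]]' 1
cat > b.py <<'E'
from h import *
s=ctrl.read_state();d=s["eef_pos"][:2]-[450.2,231.0];b=np.array([.8337,-.5522])
print(s["clock"],"x'",round(d@b,1),"lat",round(d@[.5522,.8337],1),"tipz",round(s["eef_pos"][2]+24.6,1),"F bx",round(s["force"][:2]@b,1),"Fz",round(s["force"][2],1),"yaw",s["tool_rot"][2])
E
python3 b.py
```

```text
clock: 25.0
eef_pos: [519.2, 188.7, 145.6]
tool_rot: [3.141, 0.0, 2.556]
force: [0.6, 0.7, 0.2]
width: -0.3
gripper_force: 0.0
25.0 x' 80.9 lat 2.8 tipz 170.2 F bx 0.1 Fz 0.2 yaw 2.555611911278599
```

```bash
python3 -m crank '[[[0.4,-0.1,0,0],[0.4,0,0,0],[0.2,0,0,0],[0,0,0,0]]]';python3 b.py; python3 -m crank '[[[0.2,0,0,0],[0,0,0,0]]]';python3 b.py;python3 -m crank '[[[0.2,0,0,0],[0,0,0,0]]]';python3 b.py;python3 -m crank '[[[0.2,0,0,0],[0,0,0,0]]]';python3 b.py
```

```text
clock: 25.33
eef_pos: [495.1, 202.6, 145.9]
tool_rot: [3.141, -0.001, 2.559]
force: [-0.1, -0.6, 0.1]
width: 0.2
gripper_force: 0.0
25.3333 x' 53.1 lat 1.1 tipz 170.5 F bx 0.3 Fz 0.1 yaw 2.559246631494674
clock: 25.5
eef_pos: [491.9, 204.5, 145.5]
tool_rot: [3.141, 0.0, 2.558]
force: [-0.3, 0.2, 0.0]
width: 0.4
gripper_force: 0.0
25.5 x' 49.5 lat 0.9 tipz 170.1 F bx -0.3 Fz 0.0 yaw 2.5575955438922904
clock: 25.67
eef_pos: [487.7, 207.0, 145.2]
tool_rot: [3.141, -0.0, 2.557]
force: [0.5, 0.6, 0.3]
width: 0.0
gripper_force: 0.0
25.6667 x' 44.5 lat 0.7 tipz 169.8 F bx 0.1 Fz 0.3 yaw 2.5571553794341093
clock: 25.83
eef_pos: [483.2, 209.7, 145.0]
tool_rot: [-3.141, -0.001, 2.557]
force: [-0.7, 0.3, 0.1]
width: -0.0
gripper_force: 0.0
25.8333 x' 39.3 lat 0.5 tipz 169.6 F bx -0.8 Fz 0.1 yaw 2.557136753577195
```

```bash
cat > c.py <<'E'
from bot import *
S=ctrl.get_image("scene");W=ctrl.get_image("wrist");T=ctrl.get_image("top")
for n,I in(("W",[W]),("S",[S]),("W,S",[W,S])): print(n,[np.round(v,3) for v in bfit(I,450,231,d=14,yr=(-1,-.2),ar=(-.05,2.0))])
E
python3 c.py; python3 b.py
```

```text
W [array([450.042, 231.135,  -0.596,   1.264]), np.float64(-261.464)]
S [array([450.787, 231.72 ,  -0.517,   1.408]), np.float64(-485.015)]
W,S [array([449.985, 231.11 ,  -0.595,   1.263]), np.float64(-727.174)]
25.9833 x' 40.1 lat 0.4 tipz 169.6 F bx -0.4 Fz 0.1 yaw 2.5566811992072944
```

The cap is following (1.26) and the bottle has not moved. Continue.

```bash
python3 -m crank '[[[0.2,0,0,0],[0.2,0,0,0],[0.2,0,0,0],[0.2,0,0,0],[0.2,0,0,0],[0,0,0,0]]]';python3 b.py; python3 -m crank '[[[0.2,0,0.1,0],[0.2,0,0.1,0],[0,0,0,0]]]';python3 b.py;python3 c.py
```

```text
clock: 26.48
eef_pos: [461.8, 224.0, 145.0]
tool_rot: [-3.141, -0.001, 2.558]
force: [0.5, 0.1, -0.4]
width: 0.2
gripper_force: 0.0
26.4833 x' 13.5 lat 0.5 tipz 169.6 F bx 0.4 Fz -0.4 yaw 2.558266562577787
clock: 26.73
eef_pos: [453.4, 229.1, 139.5]
tool_rot: [-3.14, -0.001, 2.558]
force: [0.1, -0.6, -1.0]
width: 0.0
gripper_force: 0.0
26.7333 x' 3.7 lat 0.2 tipz 164.1 F bx 0.4 Fz -1.0 yaw 2.5577073430038197
W [array([450.697, 230.589,  -0.604,   0.517]), np.float64(-285.371)]
S [array([ 4.45966e+02,  2.32556e+02, -2.71000e-01,  1.22100e+00]), np.float64(-493.041)]
W,S [array([449.946, 231.145,  -0.587,   0.668]), np.float64(-772.748)]
```

```bash
python3 -m crank '[[[0.15,0,0.25,0],[0.15,0,0.25,0],[0,0,0.25,0],[0,0,0.2,0],[0,0,0,0]]]';python3 b.py; python3 -m crank '[[[0,0,0.2,0],[0,0,0.1,0],[0,0,0,0]]]';python3 b.py
```

```text
clock: 27.3
eef_pos: [447.7, 232.2, 115.0]
tool_rot: [-3.139, -0.001, 2.557]
force: [0.4, -0.3, 0.1]
width: -0.2
gripper_force: 0.0
27.3 x' -2.8 lat -0.3 tipz 139.6 F bx 0.5 Fz 0.1 yaw 2.5567638515533004
clock: 27.55
eef_pos: [448.4, 232.4, 108.3]
tool_rot: [-3.141, -0.0, 2.556]
force: [-0.4, -0.6, -0.1]
width: 0.4
gripper_force: 0.0
27.55 x' -2.3 lat 0.2 tipz 132.9 F bx 0.1 Fz -0.1 yaw 2.5563957008032134
```

```bash
python3 -m crank '[[[0,0,0.1,0],[0,0,0.1,0],[0,0,0,0]]]';python3 b.py; python3 -m crank '[[[0,0,0.1,0],[0,0,0.1,0],[0,0,0,0]]]';python3 b.py; python3 c.py
```

```text
clock: 27.8
eef_pos: [448.9, 232.9, 106.6]
tool_rot: [3.14, -0.0, 2.556]
force: [-7.0, -2.4, 26.6]
width: -0.2
gripper_force: 13.5
27.8 x' -2.2 lat 0.9 tipz 131.2 F bx -4.5 Fz 26.6 yaw 2.5561718721922775
clock: 28.05
eef_pos: [449.1, 233.3, 105.4]
tool_rot: [3.137, -0.001, 2.556]
force: [-14.3, -6.2, 65.8]
width: -0.4
gripper_force: 32.7
28.05 x' -2.2 lat 1.4 tipz 130.0 F bx -8.5 Fz 65.8 yaw 2.555844815577856
W [array([ 4.50249e+02,  2.31140e+02, -6.19000e-01, -5.00000e-02]), np.float64(-287.598)]
S [array([ 4.52641e+02,  2.32494e+02, -9.21000e-01, -3.60000e-02]), np.float64(-513.499)]
W,S [array([ 4.50409e+02,  2.31141e+02, -2.36000e-01, -4.80000e-02]), np.float64(-795.634)]
```

```bash
python3 -m crank '[[[0,0,-0.5,0],[0,0,-1,0],[0,0,-1,0],[0,0,-1,0],[-0.5,0,-1,0],[-0.8,0,-1,0],[-0.8,0,-0.5,0],[-0.8,0,0,0],[0,0,0,0],[0,0,0,0]]]'
python3 - <<'E'
from bot import *
W=ctrl.get_image("wrist");S=ctrl.get_image("scene");T=ctrl.get_image("top")
np.save("pics/wE.npy",W,allow_pickle=True)
for n,I in(("W",[W]),("S",[S])): print("bottle",n,[np.round(v,3) for v in bfit(I,450,231,d=14,yr=(-1,-.2),ar=(-.05,2.0))])
def lift(n,h):
    M[n+"_s"]=[q+np.array([0,0,h]) for q in M[n]]; return n+"_s"
a=lift("round_lid",78);b=lift("oblong_lid",68)
for n,x,y in((a,471,-209),(b,463,45)):
  for k,I in(("TS",[T,S]),("W",[W])): print(n,k,[np.round(v,3) for v in fit(I,n,x,y,yr=(-1.6,1.6),d=15,zd=15)])
for n,x,y in(("spare_lid",630,5),): print(n,fit([T,S],n,x,y,d=25,yr=(-1.6,1.6)))
save(S,"sE.png",s=1.5); s=ctrl.read_state();print(s["clock"],s["eef_pos"],s["force"])
E
```

```text
clock: 29.03
eef_pos: [509.5, 191.7, 248.8]
tool_rot: [3.142, 0.0, 2.554]
force: [-1.1, 0.2, 0.6]
width: 0.1
gripper_force: 0.0
bottle W [array([ 4.50086e+02,  2.31182e+02, -2.12000e-01,  2.70000e-02]), np.float64(-473.865)]
bottle S [array([ 4.51865e+02,  2.32914e+02, -3.74000e-01, -4.80000e-02]), np.float64(-485.768)]
round_lid_s TS [array([ 463.465, -203.084,   -1.051,   -6.357]), np.float64(-526.516)]
round_lid_s W [array([ 470.836, -204.137,   -1.024,    3.963]), np.float64(-128.295)]
oblong_lid_s TS [array([ 4.53715e+02,  4.81470e+01,  5.10000e-02, -8.36500e+00]), np.float64(-504.327)]
oblong_lid_s W [array([ 4.64313e+02,  4.32850e+01,  5.30000e-02, -4.37900e+00]), np.float64(-223.921)]
spare_lid (array([ 6.36408720e+02,  1.77068044e+01, -6.10255040e-01,  4.51907890e-03]), np.float64(-537.3671264648438))
29.1833 [507.81993387 193.27290161 248.27676425] [-0.32906252 -0.3195335   0.25107721]
```

```bash
python3 -m crank '[[[-0.78,-0.86,0,0],[-0.78,-0.86,0,0],[-0.78,-0.86,0,0],[-0.78,-0.86,0,0],[-0.78,-0.86,0,0],[-0.78,-0.86,0,0],[-0.78,-0.86,0,0],[-0.78,-0.86,0,0],[-0.78,-0.86,0,0],[-0.78,-0.86,0,0],[-0.78,-0.86,0,0],[-0.78,-0.86,0,0]]]'
python3 -m crank '[[[0,0,0,0],[0,0,0,0],[0,0,0,0]]]'
python3 - <<'E'
from bot import *
W=ctrl.get_image("wrist")
def lift(n,h):
    M[n+"_s"]=[q+np.array([0,0,h]) for q in M[n]]; return n+"_s"
for n,x,y,h in(("round_lid",471,-209,78),("oblong_lid",463,45,68)):
  m=lift(n,h); print(n,"px",proj(W,[x,y,h+18]))
  for zd in(.01,15): print([np.round(v,3) for v in fit([W],m,x,y,yr=(-1.6,1.6),d=8,zd=zd)])
s=ctrl.read_state();print(s["clock"])
E
```

```text
clock: 30.18
eef_pos: [561.4, -151.7, 248.4]
tool_rot: [3.141, -0.001, 2.558]
force: [0.6, -0.2, -0.0]
width: 0.0
gripper_force: 0.0
clock: 30.43
eef_pos: [561.3, -150.0, 248.3]
tool_rot: [3.141, -0.002, 2.558]
force: [-0.9, 0.5, -1.2]
width: 0.3
gripper_force: 0.0
round_lid px [132.62635544 164.25288775]
[array([ 4.71361e+02, -2.09753e+02, -1.14400e+00, -4.00000e-03]), np.float64(-227.871)]
[array([ 470.919, -210.979,   -1.149,   -3.972]), np.float64(-230.375)]
oblong_lid px [-13.64787516 361.29005979]
[array([ 4.64806e+02,  4.50870e+01,  7.00000e-02, -7.00000e-03]), np.float64(-68.889)]
[array([ 4.64859e+02,  4.87020e+01,  7.70000e-02, -1.49320e+01]), np.float64(-78.348)]
30.4833
```

Round lid sits centred and flat at the seated height, yaw as placed. All consistent; handing in.

```bash
python3 -c "
from cell import ctrl
print(ctrl.finish_job())"
```

```text
the job is handed in; nothing more can be done
None
```

The job is handed in at about 30.5 s: the round and oblong lids are on their tubs, pressed to about 57 N at their seated heights, and the bottle cap is shut under about 66 N; I meant to leave the other things alone but did not check all of them at the end, and no verdict came back.

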